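# Set the portion and open the valve of a cream filler

## Task

Get the bench cream filler ready by pushing with a fingertip, without gripping or lifting anything: first push the portion wheel round by one of its spokes until its pointed spoke points at the index clip on the rim of the scale disc, while the outlet valve is still closed. Then push the outlet-valve lever round from crosswise until it lies along the outlet pipe, fully open, and leave the wheel at the clip. The wheel and the lever are lift-out parts and must stay down in their seats, and the nozzle, tin and jug must be left where they stand.

Things in the scene. Friction and masses are not known exactly. Their poses are not given: they have to be found in the camera images.
- filler: The fixed steel bench filler, a box with a flat deck 110 mm above the table; place and yaw vary. Origin on the table; axes: x from its front (robot side) to its back, y to its left seen by the robot, z up. Deck: x -140..140, y -235..275 mm. On it at (x, y) mm: portion wheel (-30, 155), outlet valve (-30, -130), hopper (75, 0).
- hopper_rim (a point): Centre of the rim of the round open steel hopper on the deck: rim radius 80 mm, 80 mm above the deck.
- spout (a point): Top of the elbow at the end of the outlet pipe. The pipe is 28 mm thick, its top 22 mm above the deck; it runs from the hopper to the valve (upright body, radius 24 mm, top 30 mm above the deck) and straight on along the filler's -y to this elbow, at y = -285 mm.
- portion_wheel (a joint): Angle of the portion wheel, rad, 0 to 2.8 (stops at both ends), growing counter-clockwise seen from above. At value q the pointed spoke points along 1.745 + q rad measured from the filler's x axis towards its y axis. Stiff: it needs 0.15 N m, and stays where it is left; it turns either way.
- wheel_hub (a point): Centre of the wheel's hub (radius 19 mm) on its upright axis, 55 mm above the deck, level with the spokes' centre lines. Three level round spokes, 12 mm thick, 120 degrees apart: one ends in a tapered steel point, two in black 20 mm balls 74 mm from the axis. Under them is free space down to a white scale disc (radius 112, 4 mm thick). The wheel can be pulled up off its spindle.
- pointer_tip (a point): Tip of the wheel's pointed spoke, 86 mm from the wheel's axis; starts at least 0.6 rad clockwise of the clip.
- clip_mark (a point): Where the pointer tip belongs: before the middle of the index clip, 86 mm from the wheel's axis, at spoke height. The clip is a fixed dark steel bracket on the scale disc's rim, 16 mm wide, 56 mm high above the deck, 94 to 117 mm from the axis. Its angle round the disc varies.
- valve_lever (a joint): Angle of the outlet-valve lever, rad: 0 = closed, lever crosswise to the pipe, pointing along the filler's -x (to the robot); 1.571 = fully open at its stop, lever along the pipe, pointing along the filler's -y. Grows counter-clockwise seen from above. Starts at 0 to 0.25. Needs 0.15 N m and stays where it is left.
- lever_pivot (a point): On the valve lever's upright axis, 55 mm above the deck, level with the lever's centre line. Hub radius 17 mm. The lever just sits in its seat and can be pulled up out of it.
- lever_end (a point): Outer end of the lever, 100 mm from its pivot. The lever is a level round steel bar 12 mm thick, with a black sleeve 18 mm thick over its last 30 mm.
- nozzle_mid (a point): Loose steel piping nozzle, an upright cone 50 mm high and 42 mm across at its foot, standing on the deck between the wheel and the lever; point 25 mm above its foot. Leave alone.
- tin_mid (a point): Loose open aluminium tin 130 x 85 x 40 mm on the table under the spout; point at its centre, 20 mm up. Leave alone.
- jug_mid (a point): Loose white plastic jug with a handle, 100 mm across, 130 mm high, on the table to the filler's left; point on its axis 65 mm up. Leave alone.

How it is judged:
On the way, in this order (a step that is already met when the one before it is completed fails the run):
1. the pointer stands at the clip while the valve is still closed (horizontal distance between pointer_tip and clip_mark below 0.008 m and value of joint valve_lever below 0.45 rad), for 0.3 s.
2. the valve lever is fully open (value of joint valve_lever above 1.4 rad), for 0.2 s.
At the end, for the whole second after the job is handed in: The pointer tip stands in front of the clip, within 8 mm (half the clip's width) of its middle, and at rest; the valve lever is within 0.17 rad of its open stop; wheel and lever are down in their seats (within 8 mm); nozzle, tin and jug are within 15 mm of where they stood (horizontal distance between pointer_tip and clip_mark below 0.008 m and value of joint valve_lever above 1.4 rad and velocity of joint portion_wheel between -0.05 and 0.05 rad/s and distance of each of wheel_hub, lever_pivot from where it was at the start of the episode below 0.008 m and distance of each of nozzle_mid, tin_mid, jug_mid from where it was at the start of the episode below 0.015 m); the robot touches nothing.
It fails at once if the portion wheel was lifted out of its seat (distance of wheel_hub from where it was at the start of the episode above 0.008 m).
It fails at once if the valve lever was lifted out of its seat (distance of lever_pivot from where it was at the start of the episode above 0.008 m).
It fails at once if the piping nozzle was lifted, knocked or pushed away (distance of nozzle_mid from where it was at the start of the episode above 0.015 m or angle between nozzle_mid's own z axis and vertical above 0.3 rad).
It fails at once if the tin was lifted, knocked or pushed away (distance of tin_mid from where it was at the start of the episode above 0.015 m or angle between tin_mid's own z axis and vertical above 0.3 rad).
It fails at once if the jug was lifted, knocked or pushed away (distance of jug_mid from where it was at the start of the episode above 0.015 m or angle between jug_mid's own z axis and vertical above 0.3 rad).
It also fails if it takes over 72 s, if anything falls off the work surface, if the arm or the gripper's body presses on something with over 40 N, if the wrist force passes 120 N, or if a joint passes its speed limit or range.

## Robot

A 7-joint arm with a two-finger parallel gripper is mounted at the origin on the work surface. World frame = base frame: x ahead of the robot, y to its left, z up, the work surface at z = 0. Lengths are in m, angles in rad, forces in N, time in s.
With the tool pointing down it reaches from about 0.425 to 0.95 m from the base axis. Payload 16.7 kg.
Tool frame: the origin (TCP) lies between the finger pads; the fingertips stand 25 mm ahead of it and the grasp point (between the pads) lies 6 mm ahead of it (manip.tip_reach is the distance from the TCP to the fingertips, in m); z points along the fingers, x is the direction in which the jaws open and shut, and the axes are right-handed (so a half turn about z gives the same grasp; the last joint's range is limited). The gripper opens to 94 mm and grips with 3 to 60 N. Pads are 16 mm wide; open, the fingers measure 119 mm over their backs; the gripper's body (75 mm by 177 mm) begins 78 mm behind the grasp point.
Start: joints at [1.044, 0.426, 0.074, 1.606, -0.034, 1.111, -0.067], TCP at [0.249, -0.627, 0.202] pointing down, gripper open.
Joint ranges: [-2.85, 2.85], [-0.5, 2.14], [-1.23, 1.37], [0.21, 2.46], [-1.02, 4.16], [0.16, 2.05], [-2.73, 2.73]. Speed limits (rad/s): [1.89, 1.89, 2.39, 2.39, 3.01, 3.01, 3.01].

## Interface

Orientations are given as a rotation vector (axis times angle).
In Python, from rig import manip, optics, models gives the robot as it stands. The module is installed in compiled form; this text tells all that it offers.
- The arm moves only by the shell command python3 -m inch 'ROWS' [FORCE]. ROWS is JSON, a list of rows, each a list of 3 entries, a list of its own where there are three numbers: the opening, from 0 (shut) to 1 (fully open), then the shift along the tool's x, y, z in mm, then the turn about the tool's z in rad. A call has 1 to 10 rows; each row shifts and turns the commanded pose from where the row before left it, along the tool's axes as they then stand; what a row does not reach is not made up. A row lasts 1/8 s, in which the tool goes at most 62.5 mm and 10.7 degrees, less where a joint would pass 70% of its speed; a pose out of reach is approached as far as the arm can. A call is refused whole if a number of a shift passes 62.5 or a number of a turn 0.188, either way. A call with a gripper value outside its range is refused whole. The fingers move at their own pace and stop on an object; FORCE is the grip in N (left out, the last holds). Time passes only in rows, so rows that do not move let the fingers close. It gives the time, the measured TCP pose, the force and the opening at its end, in the units of the state.
- manip.sense(): the state, without advancing time (a new reading comes with each control period).
- optics.get_image(name): name is "side" or "top"; returns a dict with "image" (400x640x3 uint8, red, green, blue), "depth" (400x640 float32, m along the optical axis (not along the pixel's ray), 0 where there is no reading), "vertical_fov" (degrees; the focal length in pixels is half the picture's height over the tangent of half this angle, whatever the lens; pixels are square), "cx", "cy" (the principal point, pixels), "dist_coeffs" ([k1, k2, p1, p2, k3] as OpenCV has them; the pictures are not rectified), "R" (3x3) and "t" (3): a world point X has camera coordinates R X + t. Camera axes: x right, y down, z forward; pixel columns grow to the right and rows downward; lengths in m; the calibration is good to about 2 mm. A picture is of the moment at which its call begins.
- manip.finish_job(): hands the job in, once; it reports no verdict.
Trained networks look in a picture, given as the dict that the camera call returned (one of the last four; its "shot" number tells which), for a name from the list of things; names that differ only in an ending like _2 or _b are one class to them, and where a whole thing is asked for, a point or a joint stands for the part that bears it (a point fixed in the world has none). Each returns a list of dicts, best first, with "p" (0 to 1); they miss things now and then, are a little off and sometimes report something else, mostly with a low value. They report only what shows in the picture. A call takes as long as a camera call.
- models.regions_of(picture, name): "mask" (400x640 bool, what is visible of it) and "point" ([column, row] in pixels, amid what is visible of it).
The state is a dict: "clock": time; "qpos": joint angles; "joint_velocities": joint speeds; "tau": joint torques, N m; "tcp_pos": TCP position; "eef_rot": TCP orientation; "ft_force": force on the tool from outside, world axes, zero at the start; "moment": the same for the moment, N m; "finger_gap": finger opening in m.
Only numpy, scipy, OpenCV 4.12 (cv2) and the standard library are available. Lean on these libraries where they do the work, as an engineer would, in place of code of your own. Each camera call takes 0.05 s, during which the arm holds its last target.

## Working session

There is one attempt and no reset: what is moved stays moved. The work goes in short steps, Python scripts to look and compute and a shell command to move; the robot and the scene stay as the last step left them, time stands still between calls to the robot, and variables do not carry over. Pictures are saved under pics/ and viewed, and the job is handed in when it is done.

```bash
mkdir -p pics; ls
python3 - <<'E'
from rig import manip,optics,models
import cv2,numpy as np
print(manip.sense())
for n in("side","top"):
    p=optics.get_image(n);cv2.imwrite(f"pics/{n}0.png",p["image"][:,:,::-1])
    print(n,p["vertical_fov"],p["cx"],p["cy"],p["dist_coeffs"],p["R"],p["t"])
    np.savez(f"/tmp/{n}0.npz",**{k:np.array(v) for k,v in p.items()})
    for nm in ["filler","hopper_rim","spout","portion_wheel","wheel_hub","pointer_tip","clip_mark","valve_lever","lever_pivot","lever_end","nozzle_mid","tin_mid","jug_mid"]:
        try:
            r=models.regions_of(p,nm)
            print(nm,[(round(a["p"],2),np.round(a["point"],1).tolist(),int(a["mask"].sum())) for a in r[:3]])
        except Exception as e: print(nm,repr(e))
E
```

```text
pics
{'clock': 0.0, 'qpos': array([ 1.04347402,  0.42672624,  0.07385815,  1.60661295, -0.03409098,
        1.11077358, -0.06711018]), 'joint_velocities': array([ 0.00022373, -0.00073274,  0.00052709, -0.0014421 ,  0.00052512,
        0.00022136, -0.00026359]), 'tau': array([-5.25790783e-04, -9.35817647e+01,  3.66591454e+00, -4.54188967e+01,
       -4.89631353e-02,  2.00582924e-02,  1.64134021e-04]), 'tcp_pos': array([ 0.24880756, -0.62699944,  0.20137705]), 'eef_rot': array([-2.59853154e+00,  1.76446666e+00,  1.72411007e-03]), 'ft_force': array([-0.63182792, -0.40812179,  0.31887102]), 'moment': array([-0.00061448, -0.00367638, -0.02908809]), 'finger_gap': 0.09372161791658153}
side 47.9246858584721 313.420205689629 201.72767509694506 [-0.00188825  0.          0.          0.          0.        ] [[-0.98509627 -0.17135798  0.01489202]
 [-0.10859568  0.55246917 -0.82642894]
 [ 0.13338782 -0.81572928 -0.56284406]] [0.54589583 0.14437896 1.22178067]
filler [(0.85, [295.0, 232.5], 16205)]
hopper_rim [(0.71, [291.4, 230.8], 16172)]
spout [(0.87, [292.5, 229.2], 15901)]
portion_wheel [(0.67
[... 553 characters left out ...]
 -0.99998088 -0.00334759]
 [-0.99191441 -0.00473249 -0.12682035]
 [ 0.12680209  0.00397986 -0.99192005]] [0.04486652 0.57616333 1.44207251]
filler [(0.62, [323.0, 199.0], 15522)]
hopper_rim [(0.68, [325.2, 196.4], 15373)]
spout [(0.55, [321.0, 199.3], 15464)]
portion_wheel [(0.73, [274.7, 200.4], 381)]
wheel_hub [(0.72, [275.4, 199.3], 450)]
pointer_tip [(0.59, [278.9, 199.4], 406)]
clip_mark [(0.38, [327.4, 196.0], 15328)]
valve_lever [(0.58, [369.0, 221.9], 250)]
lever_pivot [(0.5, [368.7, 221.8], 254)]
lever_end [(0.58, [369.7, 222.0], 233)]
nozzle_mid [(0.66, [323.2, 222.8], 107)]
tin_mid [(0.95, [428.7, 223.9], 1039), (0.66, [323.9, 198.5], 15211)]
jug_mid [(0.62, [205.9, 164.3], 1226)]
```

View pics/side0.png

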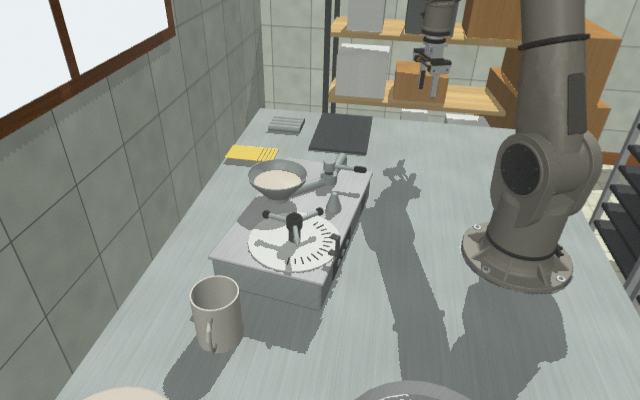

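View pics/top0.png

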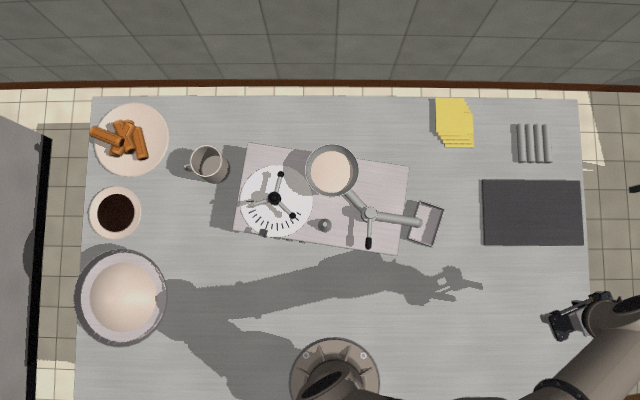

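Run:
```python
import cv2,numpy as np
for n,(x0,x1,y0,y1) in {"top":(215,445,140,280),"side":(200,400,120,270)}.items():
    z=np.load(f"/tmp/{n}0.npz");im=z["image"][y0:y1,x0:x1,::-1]
    s=int(min(800/(x1-x0),600/(y1-y0)));cv2.imwrite(f"pics/{n}0c.png",cv2.resize(im,None,fx=s,fy=s,interpolation=cv2.INTER_CUBIC));print(n,s)
```

```text
top 3
side 4
```

View pics/top0c.png

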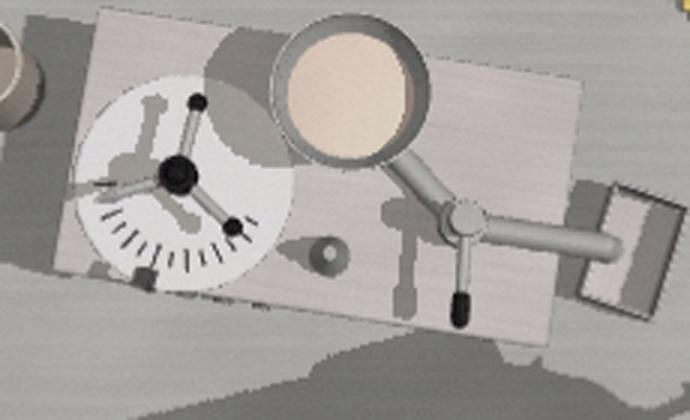

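View pics/side0c.png

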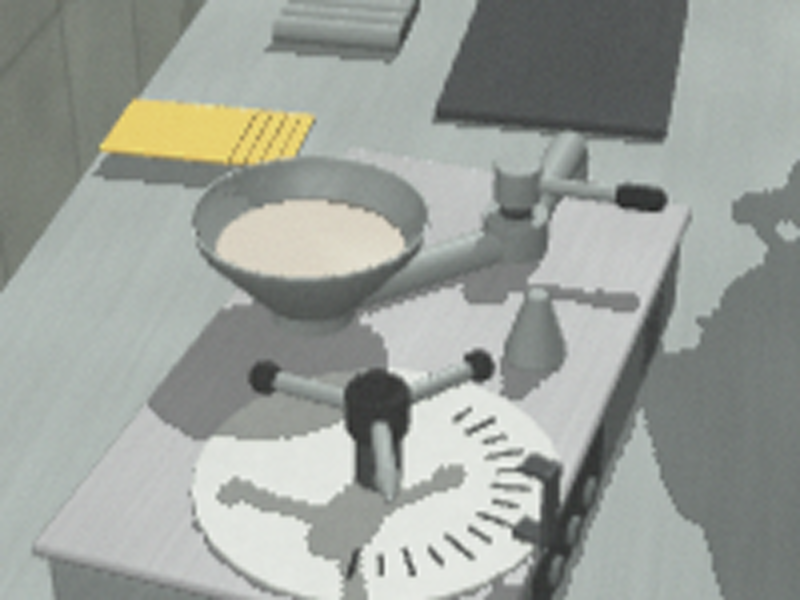

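```bash
cat > h.py <<'E'
import numpy as np,cv2
from scipy.optimize import least_squares
def cam(z):
    f=200/np.tan(np.radians(float(z["vertical_fov"]))/2)
    K=np.array([[f,0,float(z["cx"])],[0,f,float(z["cy"])],[0,0,1]])
    return K,np.array(z["dist_coeffs"],float),np.array(z["R"]),np.array(z["t"])
def ray(z,uv,h):
    K,d,R,t=cam(z)
    n=cv2.undistortPoints(np.array(uv,float).reshape(-1,1,2),K,d).reshape(-1,2)
    D=np.c_[n,np.ones(len(n))]@R; C=-R.T@t
    s=(np.broadcast_to(h,len(n))-C[2])/D[:,2]
    return C+s[:,None]*D
def proj(z,X):
    K,d,R,t=cam(z)
    return cv2.projectPoints(np.array(X,float).reshape(-1,1,3),cv2.Rodrigues(R)[0],t,K,d)[0].reshape(-1,2)
def w(p,L):
    c,s=np.cos(p[2]),np.sin(p[2]);L=np.atleast_2d(L)
    return np.c_[p[0]+c*L[:,0]-s*L[:,1],p[1]+s*L[:,0]+c*L[:,1],L[:,2]]
E
python3 - <<'E'
from h import *
z=np.load("/tmp/top0.npz"); s=np.load("/tmp/side0.npz")
def ct(a): return (np.array(a,float)+.5)/3-.5+[215,140]
def cs(a): return (np.array(a,float)+.5)/4-.5+[200,120]
C=ct([(99,8),(582,78),(548,347),(55,268)])
Lc=np.array([(.14,.275,.11),(.14,-.235,.11),(-.14,-.235,.11),(-.14,.275,.11)])
Cs=cs([(37,548),(690,208)]);Ls=Lc[[0,2]]
print(np.round(ray(z,C,.11),4))
balls=ct([(198,102),(233,227)]);tip=ct([(98,201)]);clip=ct([(145,280)]);le=ct([(459,325)])
Bs=cs([(264,378),(479,366)]);tips=cs([(390,497)])
H=np.array([-.03,.155,.165])
def sp(q,k,r): a=1.745+q+k*2*np.pi/3; return H+[r*np.cos(a),r*np.sin(a),0]
def LV(v,r): a=np.pi+v; return np.array([-.03,-.13,.165])+[r*np.cos(a),r*np.sin(a),0]
def res(x,full=0):
    p=x[:3];q=x[3]
    # side view offset & top offset not modelled
    a=[proj(z,w(p,Lc))-C, proj(z,w(p,[sp(q,2,.074),sp(q,1,.074),sp(q,0,.086),LV(x[4],.1)]))-np.r_[balls,tip,le]]
    b=[proj(s,w(p,Ls))-Cs, proj(s,w(p,[sp(q,2,.074),sp(q,1,.074),sp(q,0,.086)]))-np.r_[Bs,tips]]
    if full: [print(np.round(i,1).tolist()) for i in a+b]
    return np.concatenate([i.ravel() for i in a+b])
x0=[.6,.04,-.12,.4,.1]
r=least_squares(res,x0,loss="soft_l1");print(np.round(r.x,4),r.cost);res(r.x,1)
p=r.x[:3]
W=lambda L:np.round(w(p,L)[0],4)
print("hub",W(H),"pivot",W([-.03,-.13,.165]),"tip",W(sp(r.x[3],0,.086)),"balls",W(sp(r.x[3],1,.074)),W(sp(r.x[3],2,.074)),"levend",W(LV(r.x[4],.1)))
for nm,uv in (("ball",balls),("tip",tip),("le",le)): print(nm,np.round(ray(z,uv,.165),4))
c=ray(z,clip,.166)[0];d=c-w(p,H)[0];print("clip",c,np.hypot(*d[:2]),"ang-1.745 filler",np.arctan2(d[1],d[0])-p[2]-1.745+2*np.pi)
hub=ray(z,ct([(178,175)]),.18);print("hubpix",hub)
E
```

```text
[[ 0.7549  0.2765  0.11  ]
 [ 0.6828 -0.2258  0.11  ]
 [ 0.4059 -0.1861  0.11  ]
 [ 0.4833  0.3143  0.11  ]]
[ 0.5783  0.025  -0.1451  0.2644  0.0622] 5.4377936235311415
[[-0.1, -0.5], [0.6, 0.0], [0.4, 0.1], [-1.0, 1.2]]
[[0.1, 0.6], [0.3, 0.1], [-0.7, -0.1], [0.1, -1.3]]
[[-2.0, -0.9], [0.5, -0.9]]
[[0.5, 0.0], [-0.3, -0.1], [0.3, 1.3]]
hub [0.571  0.1827 0.165 ] pivot [ 0.5298 -0.0993  0.165 ] tip [0.5461 0.265  0.165 ] balls [0.5203 0.1287 0.165 ] [0.643  0.1658 0.165 ] levend [ 0.4301 -0.091   0.165 ]
ball [[0.645  0.1661 0.165 ]
 [0.5208 0.1298 0.165 ]]
tip [[0.5457 0.263  0.165 ]]
le [[ 0.4262 -0.0908  0.165 ]]
clip [0.46830279 0.21489587 0.166     ] 0.10762219822683787 ang-1.745 filler 7.520942803127586
hubpix [[0.56982068 0.18299755 0.18      ]]
```

Run:
```python
import cv2,numpy as np
for n,(x0,x1,y0,y1) in {"top":(235,325,175,245),"side":(255,355,205,280)}.items():
    z=np.load(f"/tmp/{n}0.npz");im=z["image"][y0:y1,x0:x1,::-1]
    cv2.imwrite(f"pics/{n}0d.png",cv2.resize(im,None,fx=8,fy=8,interpolation=cv2.INTER_NEAREST))
```

```text
(no output)
```

View pics/top0d.png

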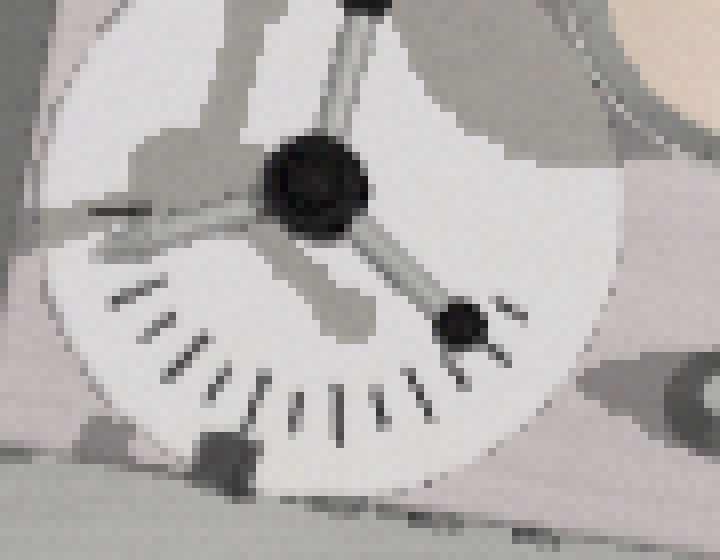

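View pics/side0d.png

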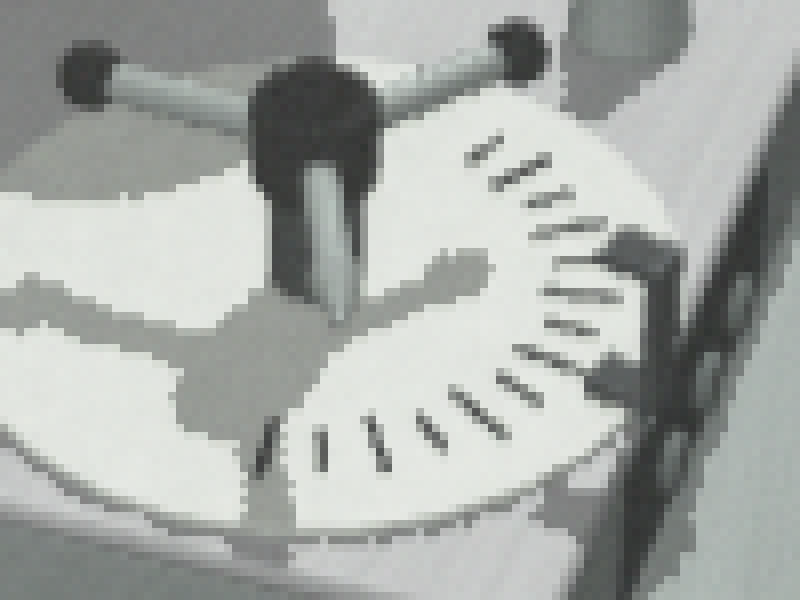

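```bash
cat >> h.py <<'E'
from scipy.spatial.transform import Rotation as Rn
def plan(st,xyz,yaw=None):
    R=Rn.from_rotvec(st["eef_rot"]).as_matrix()
    d=R.T@(np.array(xyz)-st["tcp_pos"])*1000
    psi=np.arctan2(R[1,0],R[0,0])
    print("tcp",np.round(st["tcp_pos"],4),"psi",round(psi,3),"tilt",np.round(R[:,2],3),"shift mm",np.round(d,1),"" if yaw is None else "turn %.3f"%(-(yaw-psi)),"t",st["clock"],"F",np.round(st["ft_force"],1))
E
python3 - <<'E'
from h import *
from rig import manip
z=np.load("/tmp/top0.npz");K,d,R,t=cam(z)
D=z["depth"]
def P(u,v):
    n=cv2.undistortPoints(np.array([[[u,v]]],float),K,d)[0,0];X=np.array([n[0],n[1],1])*D[int(round(v)),int(round(u))];return np.round(R.T@(X-t),4)
for n,u,v in [("hub",274.3,198),("pivot",370,212.5),("nozz",324.5,224.5),("ball",292,215.3),("clip",263,231),("clip2",264,233.5),("deck",340,235),("leverend",368,245),("rimL",306.5,172),("spout",418,222),("jug",195,160),("spoke",285,209)]: print(n,P(u,v))
st=manip.sense()
plan(st,[.35,-.4,.27]);plan(st,[.5145,.1671,.27],-.753)
E
```

```text
hub [0.5687 0.1813 0.1879]
pivot [ 0.5283 -0.0965  0.1826]
nozz [0.4947 0.0352 0.1592]
ball [0.5201 0.1303 0.1722]
clip [0.4743 0.2153 0.1634]
clip2 [0.4695 0.2177 0.1207]
deck [ 0.4666 -0.0122  0.1135]
leverend [ 0.4348 -0.0915  0.1685]
rimL [0.6473 0.0888 0.1805]
spout [ 0.5054 -0.2459  0.1344]
jug [0.703  0.4466 0.0886]
spoke [0.5387 0.1511 0.1711]
tcp [ 0.2489 -0.6274  0.2021] psi -1.193 tilt [-0.  0. -1.] shift mm [-174.1 -177.8  -67.9]  t 1.4 F [ 0.5 -0.3 -0.1]
tcp [ 0.2489 -0.6274  0.2021] psi -1.193 tilt [-0.  0. -1.] shift mm [-640.5 -539.9  -67.9] turn -0.440 t 1.4 F [ 0.5 -0.3 -0.1]
```

```bash
python3 -m inch '[[0,[0,0,-34],0],[0,[0,0,-34],0],[0,[-40,-40,0],0],[0,[-40,-40,0],0],[0,[-40,-40,0],0],[0,[-40,-40,0],0],[0,[-40,-34,0],0],[0,[-40,-34,0],0],[0,[-40,-34,0],0],[0,[-40,-34,0],0]]'
python3 - <<'E'
from h import *
from rig import manip
plan(manip.sense(),[.5145,.1671,.27],-.753)
E
```

```text
clock: 2.65
tcp_pos: [0.4064, -0.2192, 0.2704]
eef_rot: [-2.599, 1.765, -0.001]
ft_force: [0.5, -0.4, 0.4]
finger_gap: 0.0003
tcp [ 0.4064 -0.2192  0.2704] psi -1.193 tilt [ 0.001 -0.    -1.   ] shift mm [-3.192e+02 -2.429e+02  3.000e-01] turn -0.440 t 2.65 F [ 0.5 -0.4  0.4]
```

```bash
python3 -m inch '[[0,[-40,-30,0],0],[0,[-40,-30,0],0],[0,[-40,-30,0],0],[0,[-40,-30,0],0],[0,[-40,-30,0],0],[0,[-40,-30,0],0],[0,[-40,-30,0],0],[0,[-39,-33,0],0],[0,[0,0,0],-0.15],[0,[0,0,0],-0.15]]'; python3 -m inch '[[0,[0,0,0],-0.14],[0,[0,0,0],0]]'
python3 - <<'E'
from h import *
from rig import manip
plan(manip.sense(),[.5145,.1671,.27],-.753)
E
```

```text
clock: 3.9
tcp_pos: [0.5142, 0.1661, 0.2699]
eef_rot: [-2.838, 1.348, 0.001]
ft_force: [0.5, -0.2, -0.5]
finger_gap: 0.0006
clock: 4.15
tcp_pos: [0.5143, 0.1653, 0.2701]
eef_rot: [-2.921, 1.156, 0.0]
ft_force: [1.1, 0.3, -0.5]
finger_gap: 0.0004
tcp [0.5143 0.1653 0.2701] psi -0.754 tilt [ 0.  0. -1.] shift mm [-1.1 -1.5  0.1] turn -0.001 t 4.15 F [ 1.1  0.3 -0.5]
```

```bash
python3 -m inch '[[0,[-1,-1.5,20],0],[0,[0,0,22],0],[0,[0,0,22],0],[0,[0,0,22],0],[0,[0,0,22],0],[0,[0,0,0],0]]'
python3 - <<'E'
from h import *
from rig import manip,optics
plan(manip.sense(),[.5145,.1671,.162],-.753)
for n,(x0,x1,y0,y1) in {"top":(235,325,175,245),"side":(245,365,190,280)}.items():
    p=optics.get_image(n);cv2.imwrite(f"pics/{n}1.png",cv2.resize(p["image"][y0:y1,x0:x1,::-1],None,fx=6,fy=6,interpolation=cv2.INTER_CUBIC))
E
```

```text
clock: 4.9
tcp_pos: [0.5137, 0.1668, 0.161]
eef_rot: [2.919, -1.159, -0.003]
ft_force: [0.5, -0.5, -0.3]
finger_gap: 0.0
tcp [0.5137 0.1668 0.161 ] psi -0.756 tilt [-0.002 -0.001 -1.   ] shift mm [ 0.3 -0.8 -1. ] turn -0.003 t 4.9 F [ 0.5 -0.5 -0.3]
```

View pics/top1.png

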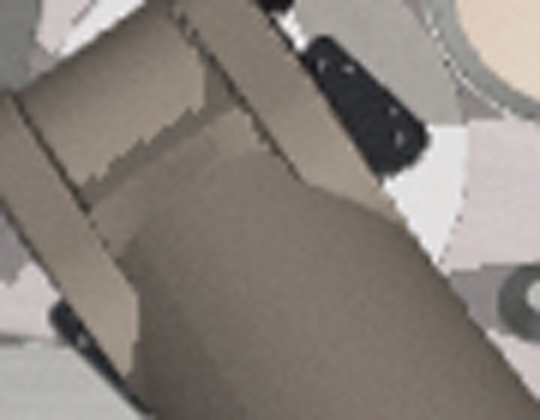

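View pics/side1.png

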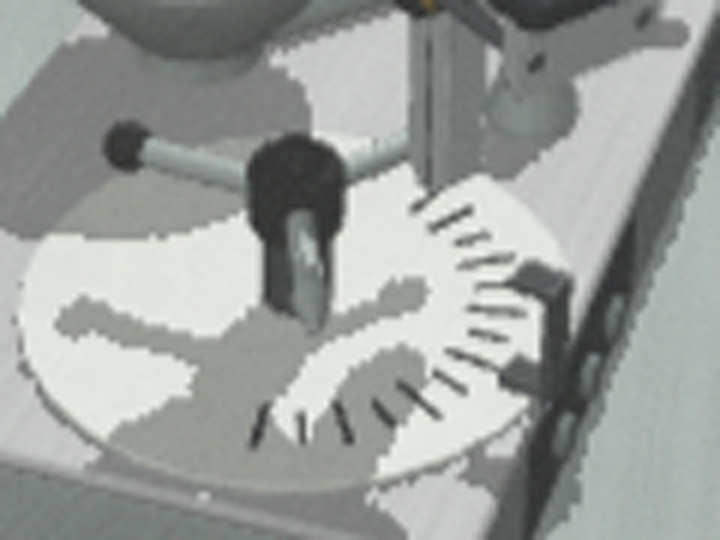

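Run:
```python
from h import *
s=np.load("/tmp/side0.npz");z=np.load("/tmp/top0.npz")
p=[.5783,.025,-.1451];H=w(p,[[-.03,.155,.165]])[0]
print("H",H)
c=ray(s,[(330.6,235.6)],.166)[0];d=c-H;print(c,np.hypot(*d[:2]),"q",np.arctan2(d[1],d[0])-p[2]-1.745)
for q in (1.18,1.24,1.30):
  a=p[2]+1.745+q
  e=np.array([np.cos(a),np.sin(a),0]);n=np.array([-e[1],e[0],0]);up=np.array([0,0,.001])
  pts=[H+.094*e+.008*n+up,H+.094*e-.008*n+up,H+.117*e-.008*n+up,H+.117*e+.008*n+up]
  print(q,"side6",np.round((proj(s,pts)-[245,190]+.5)*6).tolist(),"top8",np.round((proj(z,pts)-[235,175]+.5)*8).tolist(),"tip side",np.round(proj(s,[H+.086*e]),1).tolist())
```

```text
H [0.57102692 0.18270892 0.165     ]
[0.47924861 0.2192608  0.166     ] 0.09878916391508859 q 1.162684810507658
1.18 side6 [[518.0, 259.0], [497.0, 281.0], [552.0, 302.0], [572.0, 279.0]] top8 [[246.0, 435.0], [206.0, 420.0], [182.0, 478.0], [223.0, 494.0]] tip side [[326.0, 233.7]]
1.24 side6 [[524.0, 250.0], [505.0, 274.0], [561.0, 292.0], [579.0, 268.0]] top8 [[261.0, 439.0], [220.0, 426.0], [200.0, 486.0], [241.0, 499.0]] tip side [[327.1, 232.5]]
1.3 side6 [[528.0, 242.0], [513.0, 266.0], [570.0, 282.0], [585.0, 258.0]] top8 [[276.0, 442.0], [234.0, 432.0], [218.0, 492.0], [260.0, 503.0]] tip side [[328.0, 231.2]]
```

```bash
python3 -m inch '[[0,[6,0,0],0],[0,[6,0,0],0],[0,[5.1,1.6,0],-0.1],[0,[5.1,1.6,0],-0.1],[0,[5.1,1.6,0],-0.1],[0,[0,0,0],0]]'
cat > look.py <<'E'
import sys
from h import *
from rig import manip,optics
plan(manip.sense(),[.5145,.1671,.162],-.753)
k=sys.argv[1]
for n,(x0,x1,y0,y1) in {"side":(245,365,190,280)}.items():
    p=optics.get_image(n);cv2.imwrite(f"pics/{n}{k}.png",cv2.resize(p["image"][y0:y1,x0:x1,::-1],None,fx=6,fy=6,interpolation=cv2.INTER_CUBIC))
    np.savez(f"/tmp/{n}{k}.npz",**{k:np.array(v) for k,v in p.items()})
E
python3 look.py 2
```

```text
clock: 5.75
tcp_pos: [0.5331, 0.1455, 0.1624]
eef_rot: [-3.06, 0.708, -0.001]
ft_force: [-0.4, -0.3, 0.7]
finger_gap: 0.0005
tcp [0.5331 0.1455 0.1624] psi -0.455 tilt [ 0.001  0.    -1.   ] shift mm [-26.2 -11.2   0.4] turn 0.298 t 5.75 F [-0.4 -0.3  0.7]
```

View pics/side2.png

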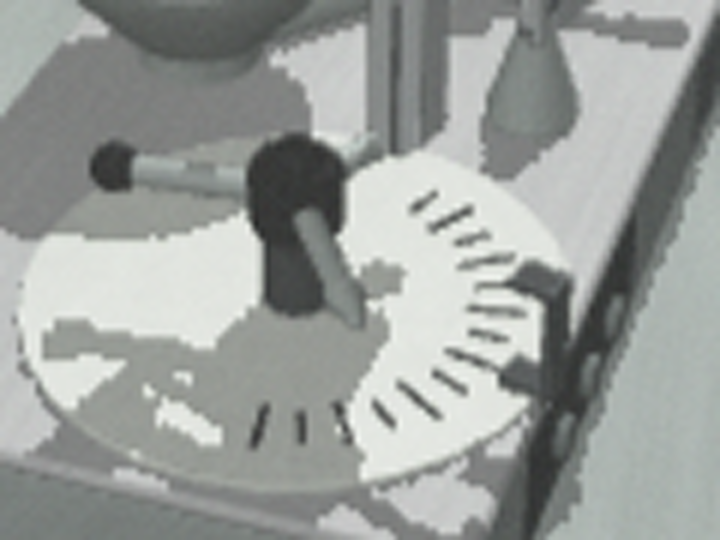

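The pointer tip is now at crop (358,325), having turned about 0.25 rad towards the clip at (535,275); the nozzle is clear of the finger.

```bash
python3 -m inch '[[0,[5.1,1.6,0],-0.1],[0,[5.1,1.6,0],-0.1],[0,[5.1,1.6,0],-0.1],[0,[5.1,1.6,0],-0.1],[0,[5.1,1.6,0],-0.1],[0,[0,0,0],0]]'; python3 look.py 3
```

```text
clock: 6.55
tcp_pos: [0.5552, 0.1319, 0.1622]
eef_rot: [-3.141, -0.069, -0.0]
ft_force: [-0.7, 0.4, 1.3]
finger_gap: 0.0006
tcp [0.5552 0.1319 0.1622] psi 0.044 tilt [ 0.  0. -1.] shift mm [-39.1 -37.    0.2] turn 0.797 t 6.55 F [-0.7  0.4  1.3]
```

View pics/side3.png

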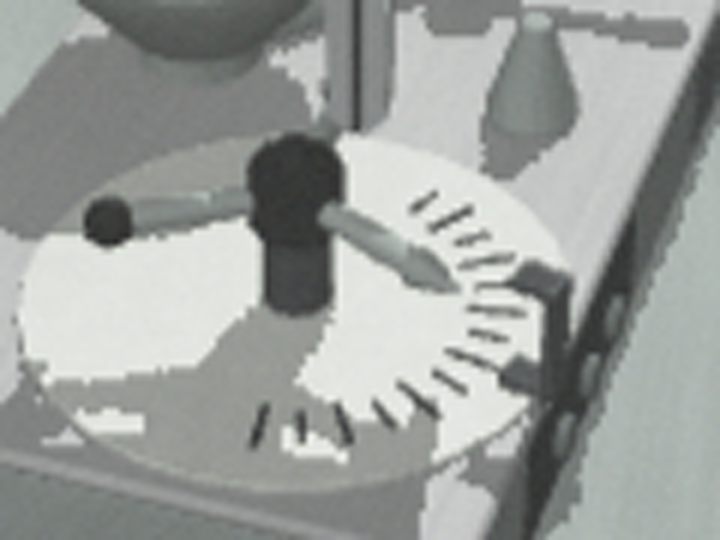

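Run:
```python
from h import *
s=np.load("/tmp/side3.npz")
p=[.5783,.025,-.1451];H=w(p,[[-.03,.155,.165]])[0]
def g(a,r,dz=0): return H+[r*np.cos(a),r*np.sin(a),dz]
c6=lambda a:(np.array(a,float)+.5)/6-.5+[245,190]
tip=c6((457,290));ball=c6((108,221));b1=None
def res(x):
    a=x[0]+p[2]+1.745;o=np.array([x[1],x[2],0])
    return (proj(s,[g(a,.086)+o,g(a-2.0944,.074)+o])-np.array([tip,ball])).ravel()
r=least_squares(res,[.9,0,0]);print(r.x,r.fun)
cl=c6([(530,262),(498,285),(548,298),(570,275)])
def rc(x):
    a=x[0]+p[2]+1.745;e=np.array([np.cos(a),np.sin(a),0]);n=np.array([-e[1],e[0],0]);o=np.array([r.x[1],r.x[2],.001])
    return (proj(s,[H+o+(.094+x[1])*e+.008*n,H+o+(.094+x[1])*e-.008*n,H+o+(.117+x[1])*e-.008*n,H+o+(.117+x[1])*e+.008*n])-cl).ravel()
r2=least_squares(rc,[1.2,0]);print(r2.x,np.round(r2.fun,1))
im=cv2.resize(s["image"][215:265,300:360,::-1],None,fx=12,fy=12,interpolation=cv2.INTER_CUBIC)
for q,col in ((r2.x[0],(0,0,255)),):
    a=q+p[2]+1.745;e=np.array([np.cos(a),np.sin(a),0]);n=np.array([-e[1],e[0],0]);o=np.array([r.x[1],r.x[2],.001])
    P=proj(s,[H+o+.094*e+.008*n,H+o+.094*e-.008*n,H+o+.117*e-.008*n,H+o+.117*e+.008*n])
    cv2.polylines(im,[np.round((P-[300,215]+.5)*12).astype(int)],True,col,1)
cv2.imwrite("pics/ov3.png",im)
```

```text
[ 9.4791771e-01  5.5152586e-04 -5.8392384e-04] [-0.16035264 -0.0718667   0.16475855  0.10539865]
[1.17800327 0.00160373] [-1.7 -0.5  0.2 -0.6  0.9  0.6  0.6  0.6]
```

View pics/ov3.png

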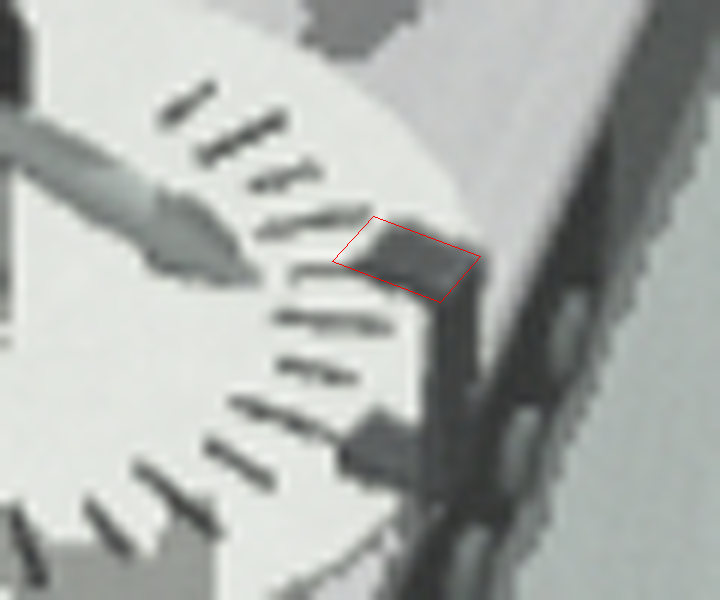

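```bash
python3 -m inch '[[0,[5.1,1.6,0],-0.1],[0,[5.1,1.6,0],-0.1],[0,[2.5,0.9,0],-0.05],[0,[0,0,0],0],[0,[0,0,0],0],[0,[-20,0,0],0],[0,[0,0,-40],0],[0,[0,0,-40],0],[0,[0,0,-40],0]]'; python3 look.py 4
```

```text
clock: 7.72
tcp_pos: [0.5488, 0.1234, 0.2835]
eef_rot: [3.107, 0.461, 0.001]
ft_force: [-0.3, -0.7, 0.0]
finger_gap: 0.0006
tcp [0.5488 0.1234 0.2835] psi 0.295 tilt [ 0. -0. -1.] shift mm [-20.2 -51.8 121.5] turn 1.048 t 7.725 F [-0.3 -0.7  0. ]
```

View pics/side4.png

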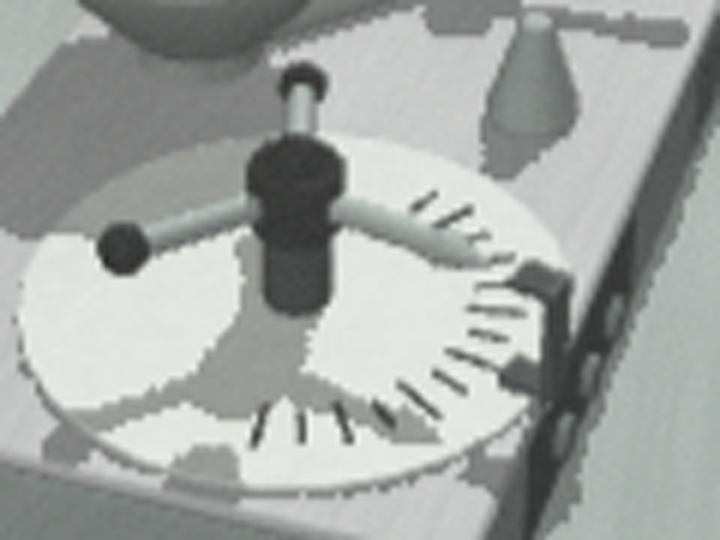

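```bash
python3 -m inch '[[0,[0,0,0],0.18],[0,[0,0,0],0.18],[0,[0,0,0],0.18],[0,[0,0,0],0.18],[0,[0,0,0],0.18],[0,[0,0,0],0.18],[0,[0,0,0],0.18],[0,[0,0,0],0.18],[0,[0,0,0],0.18],[0,[0,0,0],0.18]]';python3 -m inch '[[0,[0,0,0],0.15],[0,[0,0,0],0]]'
python3 - <<'E'
from h import *
from rig import manip
plan(manip.sense(),[.4576,-.063,.28],-1.654)
s=np.load("/tmp/side4.npz")
p=[.5783,.025,-.1451];H=w(p,[[-.03,.155,.165]])[0]
def g(a,r,dz=0): return H+[r*np.cos(a),r*np.sin(a),dz]
c6=lambda a:(np.array(a,float)+.5)/6-.5+[245,190]
T=c6([(497,262),(302,84),(123,248)])
def res(x):
    a=x[0]+p[2]+1.745;o=np.array([x[1],x[2],0])
    return (proj(s,[g(a,.086)+o,g(a+2.0944,.074)+o,g(a-2.0944,.074)+o])-T).ravel()
r=least_squares(res,[.9,0,0]);print(r.x,np.round(r.fun,1))
E
```

```text
clock: 9.02
tcp_pos: [0.5489, 0.1234, 0.282]
eef_rot: [-2.287, 2.154, -0.001]
ft_force: [-0.6, -0.3, -0.5]
finger_gap: 0.0004
clock: 9.28
tcp_pos: [0.5489, 0.1236, 0.2821]
eef_rot: [-2.128, 2.311, -0.001]
ft_force: [0.3, 0.4, 0.4]
finger_gap: 0.0006
tcp [0.5489 0.1236 0.2821] psi -1.654 tilt [ 0. -0. -1.] shift mm [193.5  75.6   2.1] turn 0.000 t 9.275 F [0.3 0.4 0.4]
[ 1.20122331e+00 -4.48763419e-04 -8.16283211e-04] [-0.8 -0.2  0.1  0.1  0.7  0.2]
```

```bash
python3 -m inch '[[0,[48.4,18.9,0],0],[0,[48.4,18.9,0],0],[0,[48.4,18.9,0],0],[0,[48.4,18.9,0],0],[0,[0,0,0],0]]'
python3 - <<'E'
from h import *
from rig import manip,optics
plan(manip.sense(),[.4576,-.063,.16],-1.654)
for n,(x0,x1,y0,y1) in {"top":(235,325,175,245),"side":(285,375,200,270)}.items():
    p=optics.get_image(n);cv2.imwrite(f"pics/{n}5.png",cv2.resize(p["image"][y0:y1,x0:x1,::-1],None,fx=8,fy=8,interpolation=cv2.INTER_CUBIC))
    cv2.imwrite(f"pics/{n}5f.png",p["image"][:,:,::-1])
    np.savez(f"/tmp/{n}5.npz",**{k:np.array(v) for k,v in p.items()})
E
```

```text
clock: 9.9
tcp_pos: [0.4563, -0.0666, 0.2822]
eef_rot: [2.125, -2.313, 0.002]
ft_force: [-1.0, 0.2, 0.2]
finger_gap: 0.0006
tcp [ 0.4563 -0.0666  0.2822] psi -1.655 tilt [ 0.    -0.001 -1.   ] shift mm [ -3.8  -1.  122.2] turn -0.001 t 9.9 F [-1.   0.2  0.2]
```

View pics/top5.png

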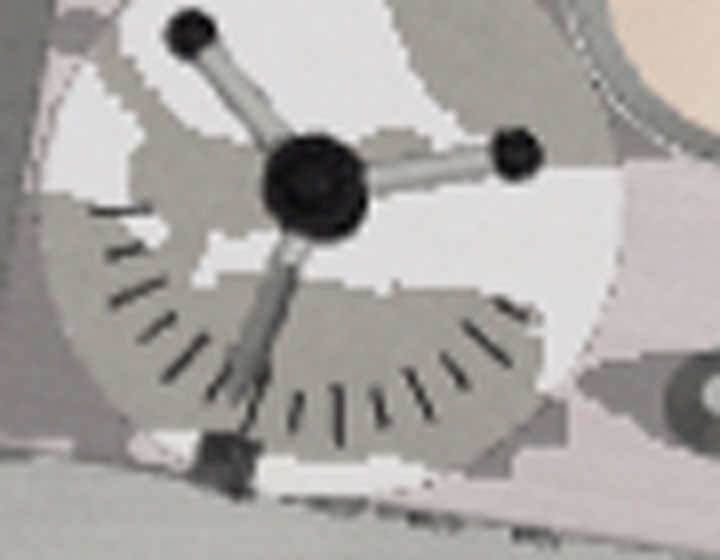

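View pics/side5.png

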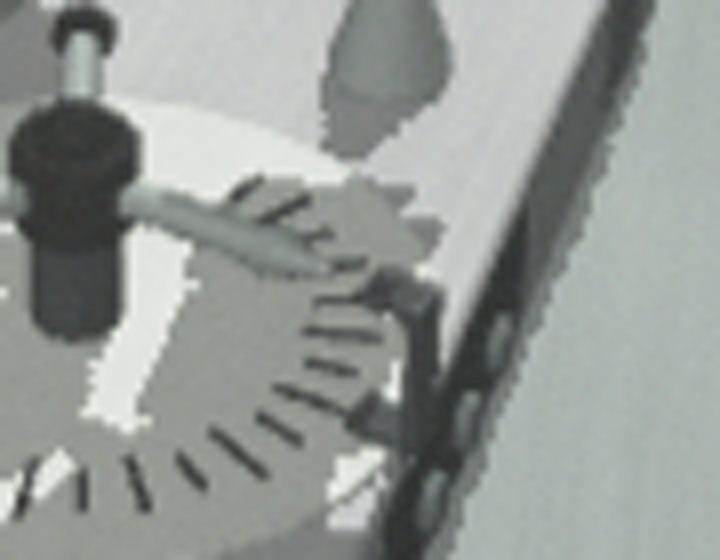

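View pics/side5f.png

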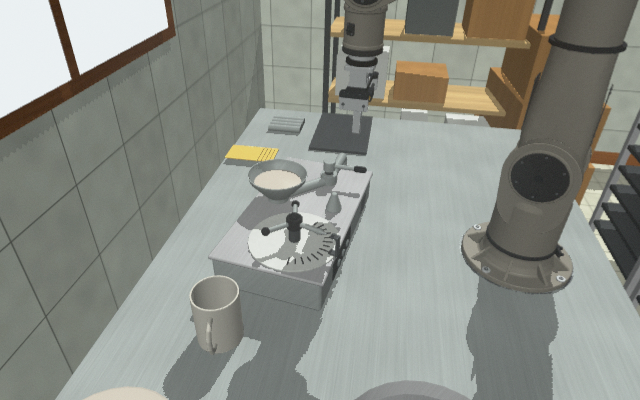

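```bash
python3 -m inch '[[0,[-4,-1,22],0],[0,[0,0,25],0],[0,[0,0,25],0],[0,[0,0,25],0],[0,[0,0,25],0],[0,[0,0,0],0]]'
python3 - <<'E'
from h import *
from rig import manip,optics
plan(manip.sense(),[.4576,-.063,.16],-1.654)
for n,(x0,x1,y0,y1) in {"side":(285,405,130,220)}.items():
    p=optics.get_image(n);cv2.imwrite(f"pics/{n}6.png",cv2.resize(p["image"][y0:y1,x0:x1,::-1],None,fx=6,fy=6,interpolation=cv2.INTER_CUBIC))
E
```

```text
clock: 10.75
tcp_pos: [0.4585, -0.0579, 0.1588]
eef_rot: [2.131, -2.306, -0.004]
ft_force: [0.2, 1.3, -0.6]
finger_gap: 0.0005
tcp [ 0.4585 -0.0579  0.1588] psi -1.65 tilt [-0.003  0.001 -1.   ] shift mm [ 5.2  0.4 -1.2] turn 0.004 t 10.75 F [ 0.2  1.3 -0.6]
```

View pics/side6.png

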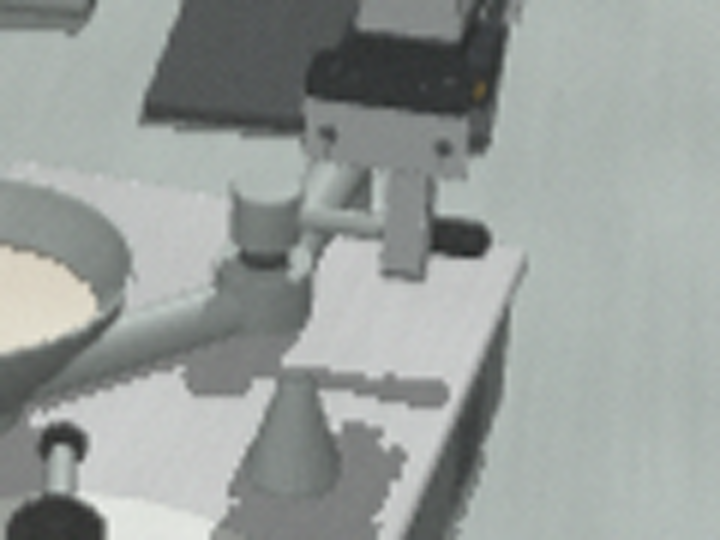

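```bash
python3 -m inch '[[0,[8,0,0],0],[0,[7,0,0],0],[0,[7.6,1.5,0],-0.1],[0,[7.6,1.5,0],-0.1],[0,[7.6,1.5,0],-0.1],[0,[7.6,1.5,0],-0.1],[0,[7.6,1.5,0],-0.1],[0,[7.6,1.5,0],-0.1],[0,[7.6,1.5,0],-0.1],[0,[0,0,0],0]]'
python3 - <<'E'
from h import *
from rig import manip,optics
plan(manip.sense(),[.4576,-.063,.16],-1.654)
for n,(x0,x1,y0,y1) in {"side":(285,405,130,220)}.items():
    p=optics.get_image(n);cv2.imwrite(f"pics/{n}7.png",cv2.resize(p["image"][y0:y1,x0:x1,::-1],None,fx=6,fy=6,interpolation=cv2.INTER_CUBIC))
E
```

```text
clock: 12.05
tcp_pos: [0.4593, -0.1281, 0.1607]
eef_rot: [-2.79, 1.443, -0.002]
ft_force: [0.3, -0.1, 1.0]
finger_gap: 0.0
tcp [ 0.4593 -0.1281  0.1607] psi -0.955 tilt [ 0.001 -0.    -1.   ] shift mm [-54.2 -36.2   0.6] turn 0.699 t 12.05 F [ 0.3 -0.1  1. ]
```

View pics/side7.png

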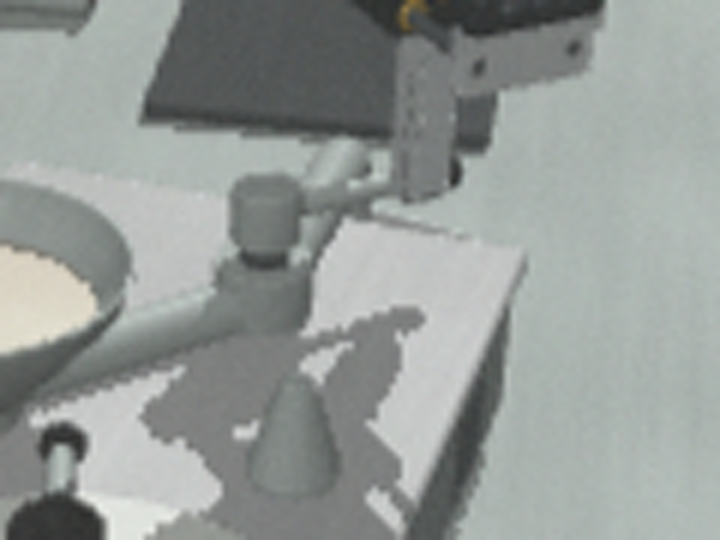

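```bash
python3 -m inch '[[0,[0,0,-8],0],[0,[7.6,1.5,0],-0.1],[0,[7.6,1.5,0],-0.1],[0,[7.6,1.5,0],-0.1],[0,[7.6,1.5,0],-0.1],[0,[7.6,1.5,0],-0.1],[0,[7.6,1.5,0],-0.1],[0,[0,0,0],0]]'
python3 - <<'E'
from h import *
from rig import manip,optics
plan(manip.sense(),[.4576,-.063,.16],-1.654)
for n,(x0,x1,y0,y1) in {"side":(285,405,130,220)}.items():
    p=optics.get_image(n);cv2.imwrite(f"pics/{n}8.png",cv2.resize(p["image"][y0:y1,x0:x1,::-1],None,fx=6,fy=6,interpolation=cv2.INTER_CUBIC))
E
```

```text
clock: 13.1
tcp_pos: [0.488, -0.1631, 0.1687]
eef_rot: [-3.092, 0.554, -0.001]
ft_force: [-0.0, 0.2, 1.5]
finger_gap: 0.0006
tcp [ 0.488  -0.1631  0.1687] psi -0.355 tilt [ 0.001  0.    -1.   ] shift mm [-63.3 -83.3   8.7] turn 1.299 t 13.1 F [-0.   0.2  1.5]
```

View pics/side8.png

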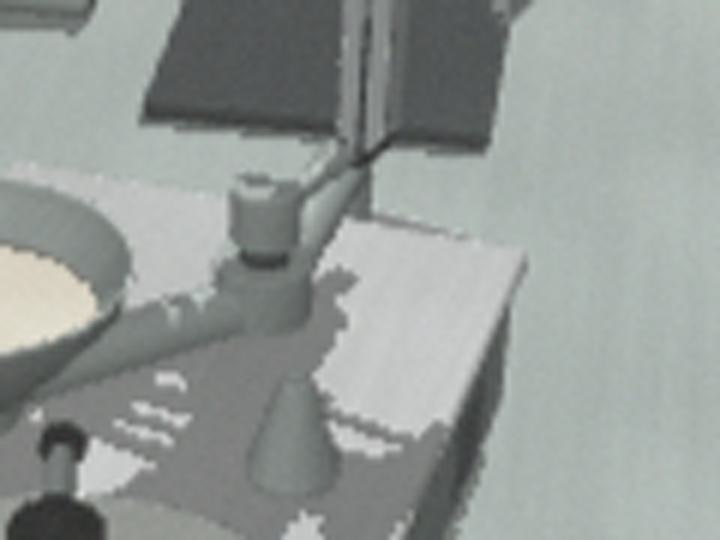

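```bash
python3 -m inch '[[0,[7.6,1.5,0],-0.1],[0,[3.8,0.9,0],-0.05],[0,[0,0,0],0]]';  python3 -m inch '[[0,[2.3,0.5,0],-0.03],[0,[0,0,0],0]]'
```

```text
clock: 13.52
tcp_pos: [0.4976, -0.1688, 0.1683]
eef_rot: [-3.125, 0.322, -0.0]
ft_force: [0.7, 1.1, 2.5]
finger_gap: 0.0005
clock: 13.78
tcp_pos: [0.4998, -0.1699, 0.1682]
eef_rot: [-3.13, 0.272, -0.0]
ft_force: [-0.4, 2.4, 3.7]
finger_gap: 0.0004
```

```bash
python3 -m inch '[[0,[-10,0,0],0],[0,[-20,0,0],0],[0,[0,0,-30],0],[0,[0,0,-40],0],[0,[0,0,-40],0],[0,[-50,0,0],0],[0,[0,0,0],0]]'
python3 - <<'E'
from h import *
from rig import manip,optics
plan(manip.sense(),[.4576,-.063,.16],-1.654)
for n,(x0,x1,y0,y1) in {"side":(275,395,140,230),"top":(235,445,140,270)}.items():
    p=optics.get_image(n);cv2.imwrite(f"pics/{n}9.png",cv2.resize(p["image"][y0:y1,x0:x1,::-1],None,fx=6 if n=="side" else 3.8,fy=6 if n=="side" else 3.8,interpolation=cv2.INTER_CUBIC))
    np.savez(f"/tmp/{n}9.npz",**{k:np.array(v) for k,v in p.items()})
E
```

```text
clock: 14.65
tcp_pos: [0.4182, -0.1563, 0.2784]
eef_rot: [3.128, -0.274, -0.0]
ft_force: [-0.0, -0.4, 0.8]
finger_gap: 0.0008
tcp [ 0.4182 -0.1563  0.2784] psi -0.175 tilt [-0.    -0.002 -1.   ] shift mm [ 22.6 -99.  118.2] turn 1.479 t 14.65 F [-0.  -0.4  0.8]
```

View pics/side9.png

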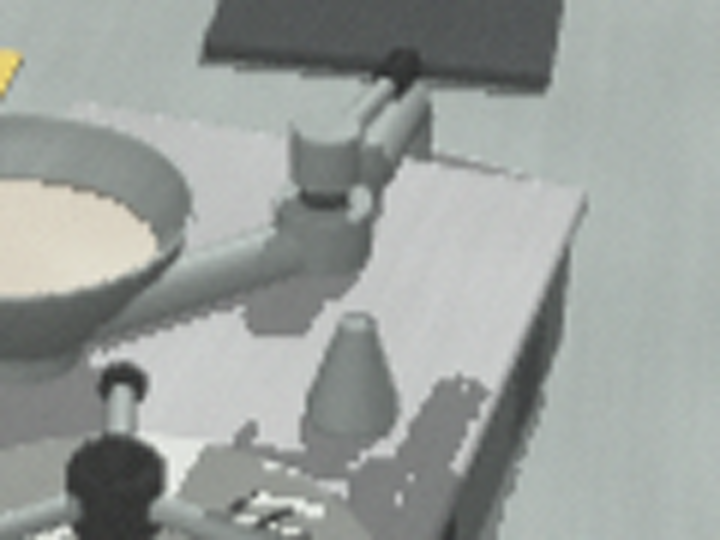

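View pics/top9.png

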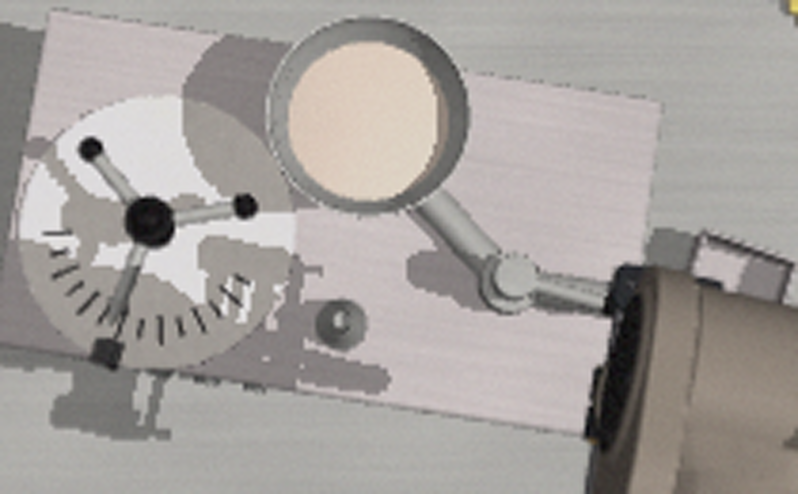

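```bash
python3 -m inch '[[0,[0,50,-20],0],[0,[0,50,0],0],[0,[0,50,0],0],[0,[0,50,0],0],[0,[0,50,0],0],[0,[0,0,0],0]]'
python3 - <<'E'
from h import *
from rig import manip,optics
for n,(x0,x1,y0,y1) in {"top":(345,445,190,260)}.items():
    p=optics.get_image(n);cv2.imwrite(f"pics/{n}10.png",cv2.resize(p["image"][y0:y1,x0:x1,::-1],None,fx=8,fy=8,interpolation=cv2.INTER_CUBIC))
    np.savez(f"/tmp/{n}10.npz",**{k:np.array(v) for k,v in p.items()})
plan(manip.sense(),[.4576,-.063,.16],-1.654)
pp=[.5783,.025,-.1451]
for v in (1.35,1.45,1.55):
    a=np.pi+v;L=[[-.03+r*np.cos(a),-.13+r*np.sin(a),.165] for r in (0,.07,.1)]
    print(v,np.round((proj(p,w(pp,L))-[345,190]+.5)*8).tolist())
E
```

```text
clock: 15.5
tcp_pos: [0.3766, -0.4059, 0.2966]
eef_rot: [-3.128, 0.279, 0.002]
ft_force: [0.3, 0.8, 0.1]
finger_gap: 0.0002
tcp [ 0.3776 -0.4037  0.2968] psi -0.176 tilt [-0.001  0.002 -1.   ] shift mm [  19.4 -349.2  137.3] turn 1.478 t 15.55 F [ 0.7  0.6 -1.2]
1.35 [[206.0, 185.0], [385.0, 254.0], [461.0, 283.0]]
1.45 [[206.0, 185.0], [391.0, 236.0], [469.0, 257.0]]
1.55 [[206.0, 185.0], [394.0, 217.0], [475.0, 231.0]]
```

View pics/top10.png

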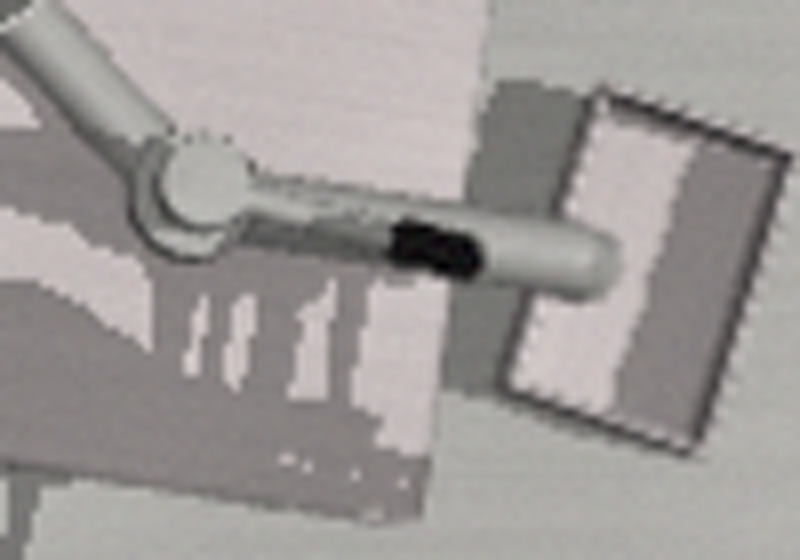

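Run:
```python
from h import *
from rig import manip
plan(manip.sense(),[.4703,-.1647,.28],-.145)
```

```text
tcp [ 0.3776 -0.4037  0.2968] psi -0.176 tilt [-0.001  0.002 -1.   ] shift mm [  49.6 -251.5   17.1] turn -0.031 t 15.55 F [ 0.7  0.6 -1.2]
```

```bash
python3 -m inch '[[0,[10,-50,0],0],[0,[10,-50,0],0],[0,[10,-50,0],0],[0,[10,-50,0],0],[0,[9.6,-51,17],0],[0,[0,0,0],-0.03],[0,[0,0,0],0]]'
python3 - <<'E'
from h import *
from rig import manip
plan(manip.sense(),[.4703,-.1647,.168],-.145)
E
```

```text
clock: 16.42
tcp_pos: [0.47, -0.1633, 0.281]
eef_rot: [3.134, -0.222, -0.0]
ft_force: [-0.5, -0.7, 0.0]
finger_gap: 0.0002
tcp [ 0.47   -0.1633  0.281 ] psi -0.142 tilt [-0. -0. -1.] shift mm [  0.5   1.3 113. ] turn 0.003 t 16.425 F [-0.5 -0.7  0. ]
```

```bash
python3 -m inch '[[0,[0,0,28],0],[0,[0,0,28],0],[0,[0,0,28],0],[0,[0,0,28],0],[0,[0,0,0],0],[0,[10,0,0],0],[0,[10,0,0],0],[0,[8,0,0],0],[0,[0,0,0],0]]'; python3 -m inch '[[0,[4,0,0],0],[0,[0,0,0],0]]'; python3 -m inch '[[0,[3,0,0],0],[0,[0,0,0],0]]'
```

```text
clock: 17.55
tcp_pos: [0.4985, -0.1677, 0.1693]
eef_rot: [-3.133, 0.224, -0.001]
ft_force: [-0.2, 0.5, 0.7]
finger_gap: 0.0003
clock: 17.8
tcp_pos: [0.5016, -0.1684, 0.1691]
eef_rot: [3.134, -0.225, -0.0]
ft_force: [-0.9, -0.9, 1.6]
finger_gap: 0.0002
clock: 18.05
tcp_pos: [0.5047, -0.1689, 0.1691]
eef_rot: [3.133, -0.225, -0.0]
ft_force: [-1.7, -0.1, 2.2]
finger_gap: 0.0005
```

```bash
python3 -m inch '[[0,[2,0,0],0],[0,[0,0,0],0]]'; python3 -m inch '[[0,[1.5,0,0],0],[0,[0,0,0],0]]'
```

```text
clock: 18.3
tcp_pos: [0.5068, -0.1691, 0.1692]
eef_rot: [3.134, -0.225, 0.0]
ft_force: [-2.0, -2.0, 1.9]
finger_gap: 0.0006
clock: 18.55
tcp_pos: [0.5082, -0.1693, 0.1691]
eef_rot: [-3.134, 0.224, -0.0]
ft_force: [-2.0, -2.6, 1.5]
finger_gap: 0.0003
```

```bash
python3 -m inch '[[0,[-10,0,0],0],[0,[-20,0,0],0],[0,[0,0,-40],0],[0,[0,0,-40],0],[0,[0,0,-50],0],[0,[-20,50,0],0],[0,[-20,50,0],0],[0,[-10,50,0],0],[0,[-10,50,0],0],[0,[-10,50,0],0]]'; python3 -m inch '[[0,[0,0,0],0],[0,[0,0,0],0]]'
python3 - <<'E'
from h import *
from rig import manip,optics
S={}
for n,(x0,x1,y0,y1) in {"top":(235,445,140,270),"side":(200,380,120,270)}.items():
    p=optics.get_image(n);S[n]=p;cv2.imwrite(f"pics/{n}11.png",cv2.resize(p["image"][y0:y1,x0:x1,::-1],None,fx=3.8,fy=3.8,interpolation=cv2.INTER_CUBIC))
    o=np.load(f"/tmp/{n}0.npz")
    for nm in ["nozzle_mid","tin_mid","jug_mid"]:
        print(n,nm,[(round(a["p"],2),np.round(a["point"],1).tolist()) for a in models.regions_of(p,nm)[:1]] if 0 else "")
cv2.imwrite("pics/top11l.png",cv2.resize(S["top"]["image"][190:260,345:445,::-1],None,fx=8,fy=8,interpolation=cv2.INTER_CUBIC))
plan(manip.sense(),[.4576,-.063,.16])
E
```

```text
clock: 19.8
tcp_pos: [0.3726, -0.4034, 0.2992]
eef_rot: [3.133, -0.224, 0.001]
ft_force: [0.8, 0.0, -0.6]
finger_gap: 0.0011
clock: 20.05
tcp_pos: [0.3736, -0.4017, 0.2989]
eef_rot: [-3.133, 0.224, -0.0]
ft_force: [0.2, 0.1, 0.1]
finger_gap: 0.0005
top nozzle_mid 
top tin_mid 
top jug_mid 
side nozzle_mid 
side tin_mid 
side jug_mid 
tcp [ 0.3741 -0.4012  0.2992] psi -0.141 tilt [ 0.  0. -1.] shift mm [  35.  -346.6  139.3]  t 20.15 F [-0.4  0.1 -0.1]
```

View pics/top11.png

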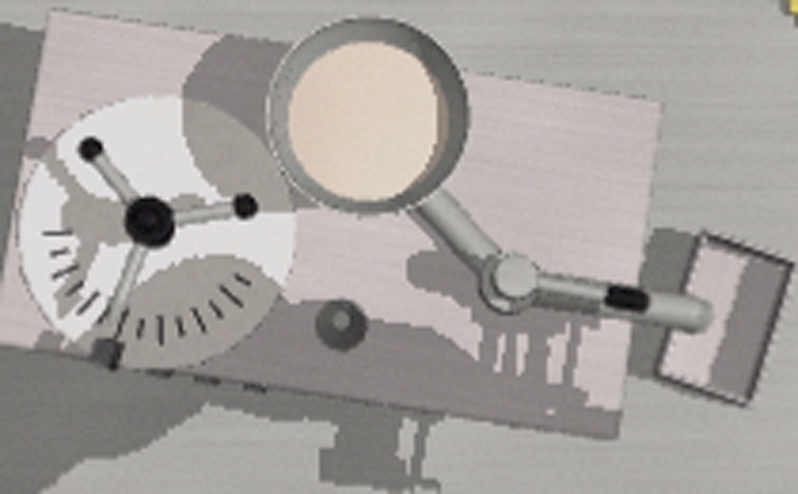

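View pics/top11l.png

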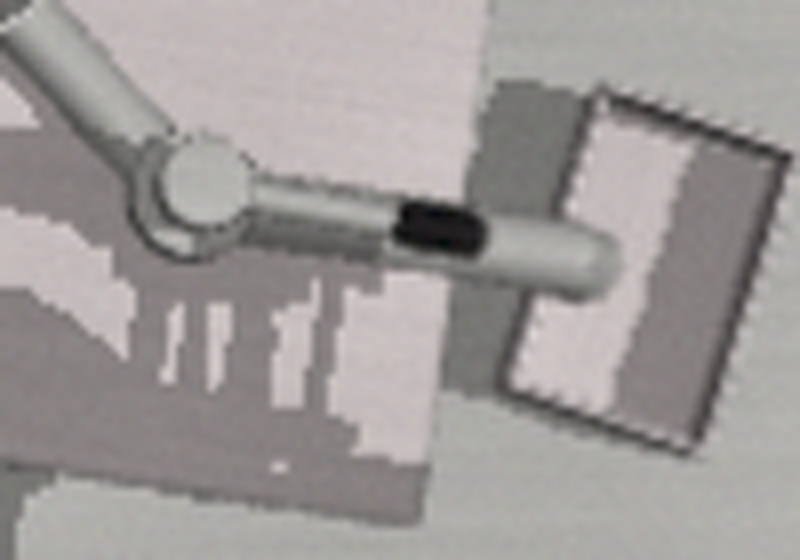

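View pics/side11.png

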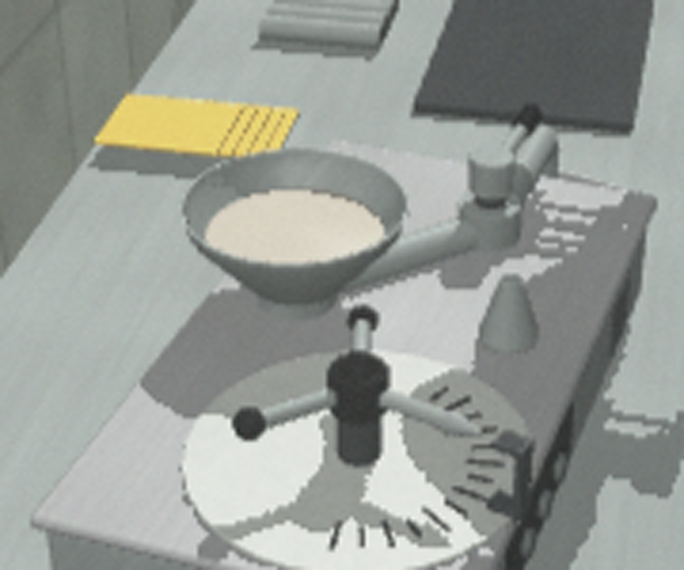

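```bash
python3 -c "
from rig import manip
print(manip.finish_job())"
```

```text
the job is handed in; nothing more can be done
None
```

I set the wheel pointer at the clip first, then opened the valve lever, both by fingertip pushing only. I handed the job in at about 20 s of the 72 s allowed, and no verdict was reported.

- **Wheel:** I pushed it round by its front ball spoke from about 0.26 rad to 1.20 rad. The clip measured 1.18 rad in the side view and about 1.22–1.24 rad in the top view. The two views disagree by about 0.05 rad, but the largest gap from the pointer is about 3 mm against the 8 mm limit. The pointer lines up with the middle of the clip in both last pictures.
- **Lever:** The first push left it at about 1.45 rad, which was too close to the 1.4 rad limit. I pushed it a second time to about 1.54 rad, and in the last top view it lies along the pipe. It was still turning when I stopped, so it did not press against its stop.
- **Everything else:** In the last pictures the wheel and lever look seated, and the nozzle and tin look unmoved, judged by eye. The jug was outside those last cropped views; the arm never went near it, and it stood in place in the full picture taken after the wheel push. The fingers were clear of everything at hand-in, and wrist forces stayed within a few newtons at every reading.

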